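Hold the reading lens over the round glaze sample

TASK

Pick up the reading lens by its handle and hold it level over the round glaze sample on the wooden board, centred over the sample, with the middle of the lens glass at the height marked by the brass pointer on the post. Finish while still holding it there steadily, in the gripper alone, and leave the samples, the pointer and the other things as they stand.

Things in the scene. Friction and masses are not known exactly. Their poses are not given: they have to be found in the camera images.
- lens: reading lens lying flat: dark metal barrel 68 mm across, 20 mm high, clear glass in it; straight dark wooden handle with flat upright sides, 18 mm wide, 22 mm high, reaching from 44 to 140 mm from the lens axis. 90 to 145 g, balanced about 63 mm from the lens axis. Origin: on the lens axis, in the underside; z is the lens axis, up (lens level when z is vertical); -x runs along the handle
- lens_centre (a point): middle of the lens glass, on the barrel's axis, 10 mm above its underside; axes as the lens
- lens_handle (a point): middle of the handle, 78 mm from the lens axis, 11 mm above the underside: a good place to grip across the 18 mm width; axes as the lens
- round_sample: round white glazed sample disc, 40 mm across, 7 mm thick, with a few brush strokes, loose on the board; origin at the centre of its underside, z up
- square_sample: square white glazed sample of 38 mm, 7 mm thick, with the same brush strokes, loose on the board; must be left alone; origin at the centre of its underside, z up
- ware_board: flat beech board, 180 (x) by 280 (y) mm, 17 mm thick, fixed on the table; origin at the centre of its underside. The samples lie on its nearer half, one left, one right. A 9 mm steel rod post, its top 160 mm above the board, is fixed on it 62 mm from the centre towards board +x (the far side)
- pointer_tip (a point): tip of the brass pointer that is clamped on the post by a friction collar and points level towards board -x; the tip lies 40 mm from the post's axis and 70 to 120 mm above the board's top. Its height is the height for the middle of the lens glass. It must not be shifted
- jar: closed teal paint jar with red lid, 58 mm across, 62 mm high, standing loose on the table; origin at the centre of its underside; a bystander
- upturned_bowl: white bowl upside down, 128 mm across, 59 mm high, loose on the table; origin at the centre of its underside; a bystander
- pencil: red pencil lying loose on the table, 142 mm long along its y, 7 mm thick; origin under its middle; a bystander

How it is judged:
On the way:
1. the lens is lifted clear of the table in the gripper (contact force between the fingers and lens above 1 N and height (world z) of lens_centre above 0.035 m), for 0.2 s.
At the end, for the whole second after the job is handed in: Gripper alone holds the lens: glass centre within 12 mm (xy) of the round sample's centre and 7 mm of the pointer tip's height, level within 0.12 rad, at rest (20 mm/s, 0.15 rad/s); samples moved under 12 mm, pointer 5, jar and bowl 20, pencil 30; lens touches none of these or the board (contact force between the fingers and lens above 1 N and horizontal distance between lens_centre and round_sample below 0.012 m and z of lens_centre in the frame of pointer_tip between -0.007 and 0.007 m and angle between lens's own z axis and vertical below 0.12 rad and linear speed of lens below 0.02 m/s and angular speed of lens below 0.15 rad/s and contact force between lens and round_sample below 0.1 N and contact force between lens and square_sample below 0.1 N and contact force between lens and ware_board below 0.1 N and contact force between lens and jar below 0.1 N and contact force between lens and upturned_bowl below 0.1 N and contact force between lens and pencil below 0.1 N and distance of each of round_sample, square_sample from where it was at the start of the episode below 0.012 m and distance of each of jar, upturned_bowl from where it was at the start of the episode below 0.02 m and distance of pencil from where it was at the start of the episode below 0.03 m and distance of pointer_tip from where it was at the start of the episode below 0.005 m); the arm keeps its last pose, push and grip.
It fails at once if a sample is shifted by more than 12 mm (distance of any of round_sample, square_sample from where it was at the start of the episode above 0.012 m).
It fails at once if the jar or the bowl is shifted by more than 20 mm (distance of any of jar, upturned_bowl from where it was at the start of the episode above 0.02 m).
It fails at once if the pencil is shifted by more than 30 mm (distance of pencil from where it was at the start of the episode above 0.03 m).
It fails at once if the pointer is shifted by more than 5 mm (distance of pointer_tip from where it was at the start of the episode above 0.005 m).
It also fails if it takes over 38 s, if anything falls off the work surface, if the arm or the gripper's body presses on something with over 40 N, if the wrist force passes 120 N, or if a joint passes its speed limit or range.

ROBOT

A 7-joint arm with a two-finger parallel gripper is mounted at the origin on a cart in front of the work surface, level with it; the furniture and walls round the work are solid. World frame = base frame: x ahead of the robot, y to its left, z up, the work surface at z = 0. Lengths are in m, angles in rad, forces in N, time in s.
With the tool pointing down it reaches from about 0.4 to 0.875 m from the base axis. Payload 19.3 kg.
Tool frame: the origin (TCP) lies between the finger pads; the fingertips stand ahead of it and the grasp point (between the pads) lies 8 mm behind it (bot.tip_extent is the x of the fingertips in the tool frame, in m); x points along the fingers, y is the direction in which the jaws open and shut, and the axes are right-handed (so a half turn about x gives the same grasp; the last joint's range is limited). The gripper opens to 85 mm and grips with 20 to 120 N. Pads are 22 mm wide; open, the fingers measure 114 mm over their backs; the gripper's body (76 mm by 85 mm) begins 54 mm behind the grasp point. The pads swing forward as they close: fully open they stand 13 mm farther back than shut.
Start: joints at [-1.212, 0.521, -0.036, 1.599, 0.021, 1.021, -0.113], TCP at [0.26, 0.568, 0.242] pointing down, gripper open.
Joint ranges: [-2.91, 2.91], [-0.3, 2.13], [-1.5, 1.42], [0.17, 2.43], [-1.26, 4.41], [0.16, 1.93], [-2.52, 2.52]. Speed limits (rad/s): [1.89, 1.89, 2.39, 2.39, 3.01, 3.01, 3.01].

INTERFACE

Orientations are given as [roll, pitch, yaw] about the fixed x, y, z axes, in that order (R = Rz(yaw) Ry(pitch) Rx(roll)).
In Python, from workcell import observe, grab_frame, camera_info, bot, nets gives the robot as it stands.
- The arm moves only by the tool jog_arm, never from a script. Its argument "commands" is a list of rows, each a list of 6 numbers: the shift along the tool's x, y, z in mm, then the turn, a rotation vector about the tool's x, y, z in rad. A call has 1 to 20 rows; each row shifts and turns the pose as measured when the row begins, along the tool's axes as they then stand; what a row does not reach is not made up. A row lasts 1/10 s, in which the tool goes at most 50 mm and 8.59 degrees, less where a joint would pass 70% of its speed; a pose out of reach is approached as far as the arm can. A call is refused whole if a number of a shift passes 50 or a number of a turn 0.15, either way. A call with a gripper value outside its range is refused whole. "gripper" is the closure in counts, from 0 (fully open) to 255 (shut), set as the call begins (left out, the last holds). The fingers move at their own pace and stop on an object; "newtons" is the grip in N (left out, the last holds). Time passes only in rows, so rows that do not move let the fingers close. It gives the time, the measured TCP pose, the force and the opening at its end, in the units of the state.
- observe(): the state, without advancing time (a new reading comes with each control period).
- grab_frame(name): name is "scene" or "side" or "wrist"; returns the picture (420x560x3 uint8, red, green, blue); there is no depth.
- camera_info(name): a dict with "fov_y" (degrees; the focal length in pixels is half the picture's height over the tangent of half this angle, whatever the lens; pixels are square), "cx", "cy" (the principal point, pixels), "R" (3x3) and "t" (3): a world point X has camera coordinates R X + t; the wrist camera has in their place "tool_from_camera" (4x4, takes a point from camera to tool coordinates, whose origin is the TCP and whose axes are the tool frame's). Camera axes: x right, y down, z forward; pixel columns grow to the right and rows downward; lengths in m; the calibration is good to about 2 mm. A picture is of the moment at which its call begins: read the wrist's pose just before it. camera_info takes no time and is no camera call.
- bot.job_done(): hands the job in, once; it reports no verdict.
Trained networks look in the newest picture that a camera, given by its name, has taken for a name from the list of things; names that differ only in an ending like _2 or _b are one class to them, and where a whole thing is asked for, a point or a joint stands for the part that bears it (a point fixed in the world has none). Each returns a list of dicts, best first, with "p" (0 to 1); they miss things now and then, are a little off and sometimes report something else, mostly with a low value. They report only what shows in the picture. A call takes as long as a camera call.
- nets.find_in(camera, name): "rect" ([left, top, right, bottom] in pixels, round what is visible of it).
- nets.silhouettes(camera, name): "mask" (420x560 bool, what is visible of it) and "rect" ([left, top, right, bottom] in pixels, round what is visible of it).
- nets.pinpoint(camera, name): "location" ([column, row] in pixels: a listed point, or the origin of a listed thing).
The state is a dict: "clock": time; "qpos": joint angles; "qd": joint speeds; "joint_efforts": joint torques, N m; "position": TCP position; "tool_rot": TCP orientation; "force": force on the tool from outside, world axes, zero at the start; "moment": the same for the moment, N m; "grip_width": finger opening in m.
Only numpy, scipy, OpenCV 4.12 (cv2) and the standard library are available. Lean on these libraries where they do the work, as an engineer would, in place of code of your own. Each camera call takes 0.05 s, during which the arm holds its last target.

## Working session

There is one attempt and no reset: what is moved stays moved. The work goes in short steps, Python scripts to look and compute and a tool call to move; the robot and the scene stay as the last step left them, time stands still between calls to the robot, and variables do not carry over. Pictures are saved under pics/ and viewed, and the job is handed in when it is done.

Besides the shell and the picture viewer there is one more tool, called after "Emit:" as name([rows], argument=value, ...), one row to a line, values as JSON. jog_arm: Moves the arm, as the interface text tells. Its arguments: {"type":"object","properties":{"commands":{"type":"array","items":{"type":"array","items":{"type":"number"}}},"gripper":{"type":"number"},"newtons":{"type":"number"}},"required":["commands"]}

```bash
mkdir -p pics
cat > h.py <<'E'
import numpy as np,cv2
from workcell import observe, grab_frame, camera_info, bot, nets
def save(n,f): cv2.imwrite('pics/'+f+'.png',cv2.cvtColor(grab_frame(n),cv2.COLOR_RGB2BGR))
def K(ci): 
    f=210/np.tan(np.radians(ci['fov_y'])/2); return f
def cam(n,st=None):
    ci=camera_info(n); f=K(ci)
    if 'R' in ci: R=np.array(ci['R']);t=np.array(ci['t'])
    else:
        from scipy.spatial.transform import Rotation as Ro
        T=np.eye(4); T[:3,:3]=Ro.from_euler('xyz',st['tool_rot']).as_matrix(); T[:3,3]=st['position']
        M=np.linalg.inv(T@np.array(ci['tool_from_camera'])); R=M[:3,:3];t=M[:3,3]
    return f,ci['cx'],ci['cy'],R,t
def onz(c,px,z):
    f,cx,cy,R,t=c; d=R.T@np.array([(px[0]-cx)/f,(px[1]-cy)/f,1]); o=-R.T@t
    return o+d*(z-o[2])/d[2]
def proj(c,X):
    f,cx,cy,R,t=c; p=R@np.array(X)+t; return np.array([cx+f*p[0]/p[2],cy+f*p[1]/p[2]])
def tri(cs,ps):
    A=[];b=[]
    for c,p in zip(cs,ps):
        f,cx,cy,R,t=c; u=(p[0]-cx)/f;v=(p[1]-cy)/f
        A+= [R[0]-u*R[2],R[1]-v*R[2]]; b+=[u*t[2]-t[0],v*t[2]-t[1]]
    A=np.array(A);b=np.array(b); s=np.linalg.lstsq(A,b,rcond=None)[0]; return s,(A@s-b)*K(camera_info('scene'))
E
python3 - <<'E'
from h import *
st=observe(); print(st); print(bot.tip_extent)
for n in ['scene','side','wrist']:
    save(n,n+'0'); print(n,camera_info(n))
    for o in ['lens_centre','lens_handle','lens','round_sample','square_sample','pointer_tip','ware_board','jar','upturned_bowl','pencil']:
        r=nets.pinpoint(n,o); print(o,[(np.round(q['location'],1).tolist(),round(q['p'],2)) for q in r[:2]])
E
```

```text
{'clock': 0.0, 'qpos': array([-1.21219333,  0.5220212 , -0.0363113 ,  1.60000495,  0.0212108 ,
        1.02105908, -0.11284053]), 'qd': array([ 0.00021111,  0.00047003, -0.00153193, -0.00140503,  0.00085191,
       -0.00119192,  0.00017295]), 'joint_efforts': array([-8.97199898e-04, -9.27086735e+01,  1.97961241e+00, -3.69939423e+01,
        1.78074685e-02,  8.05913005e-03, -1.24053651e-05]), 'position': array([0.25977652, 0.56811026, 0.24172251]), 'tool_rot': array([-1.48508413,  1.56968898, -1.913946  ]), 'force': array([-0.34418249, -0.4956911 ,  0.18131418]), 'moment': array([ 0.00435467,  0.02569777, -0.01073274]), 'grip_width': 0.08564326232148384}
0.011
scene {'fov_y': 55.28864579954859, 'cx': 275.85338128390794, 'cy': 210.852036572652, 'R': array([[ 0.89320979, -0.44918005, -0.02033589],
       [-0.27971642, -0.51967752, -0.80727567],
       [ 0.35204402,  0.72675481, -0.58982408]]), 't': array([-0.43210201,  0.22449205,  0.93249477])}
lens_centre [([358.4, 296.8], 0.97)]
lens_handle [([329.3, 310.7], 0.78)]
lens [([357.9, 299.2], 0.84), ([303.4, 184.7], 0.48)]
round_sample [(
[... 813 characters left out ...]
[319.5, 219.5], 0.64)]
upturned_bowl [([195.1, 279.6], 0.89)]
pencil [([302.1, 249.9], 0.51), ([320.1, 193.1], 0.47)]
wrist {'fov_y': 64.34303236642891, 'cx': 278.91901812751195, 'cy': 208.68834668242104, 'tool_from_camera': array([[ 1.52026340e-03, -3.27678217e-01,  9.44788164e-01,
        -1.32181212e-01],
       [ 9.99998722e-01,  2.97519738e-05, -1.59878419e-03,
         5.91330716e-04],
       [ 4.95777441e-04,  9.44789387e-01,  3.27677843e-01,
        -8.48669599e-02],
       [ 0.00000000e+00,  0.00000000e+00,  0.00000000e+00,
         1.00000000e+00]])}
lens_centre []
lens_handle []
lens []
round_sample []
square_sample []
pointer_tip []
ware_board []
jar []
upturned_bowl []
pencil []
```

View pics/scene0.png

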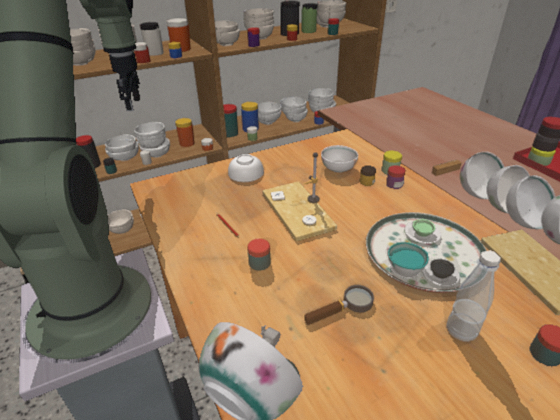

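View pics/side0.png

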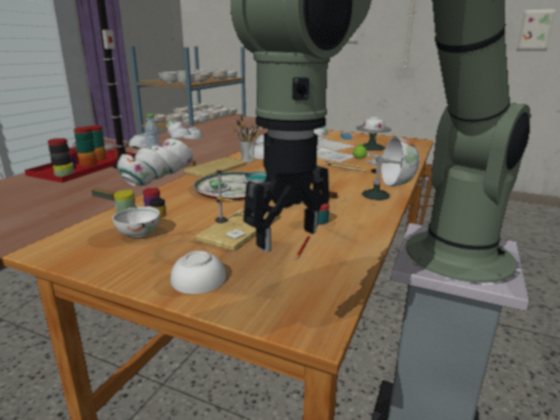

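View pics/wrist0.png

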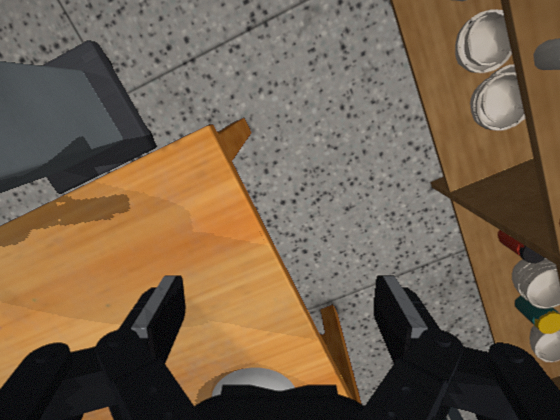

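Run:
```python
from h import *
s=cam('scene');d=cam('side')
print(observe()['clock'])
for n,p,z in [('lc',[358.4,296.8],.01),('lh',[329.3,310.7],.011),('round',[308.5,222.5],.017),('sq',[276.1,192.9],.017),('board',[297,210.7],0),('jar',[257.4,263.8],0),('bowl',[240.5,172.3],0),('pencil',[230.3,222.4],0)]: print(n,onz(s,p,z).round(4))
for n,p,z in [('sq',[235.8,234.9],.017),('board',[241.3,229.7],0),('jar',[319.5,219.5],0),('bowl',[195,280],0),('pencil',[302,250],0)]: print('side',n,onz(d,p,z).round(4))
print(tri([s,d],[[301.4,182.4],[232,198]]))
import cv2
a=cv2.imread('pics/scene0.png');cv2.imwrite('pics/sceneA.png',cv2.resize(a[140:340,200:420],None,fx=3.5,fy=3,interpolation=2)[:600])
a=cv2.imread('pics/side0.png');cv2.imwrite('pics/sideA.png',cv2.resize(a[130:320,150:370],None,fx=3,fy=3,interpolation=2))
```

```text
1.65
lc [ 0.5626 -0.2695  0.01  ]
lh [ 0.4804 -0.2733  0.011 ]
round [0.5984 0.0193 0.017 ]
sq [0.5857 0.2001 0.017 ]
board [0.6089 0.1051 0.    ]
jar [ 0.4051 -0.05    0.    ]
bowl [0.5454 0.4003 0.    ]
pencil [0.4073 0.1472 0.    ]
side sq [0.5777 0.1845 0.017 ]
side board [0.5983 0.1167 0.    ]
side jar [ 0.4115 -0.0559  0.    ]
side bowl [0.5619 0.4046 0.    ]
side pencil [0.3881 0.1586 0.    ]
(array([0.62782219, 0.11262743, 0.09357681]), array([ 0.39471611, -0.57841865,  0.47341605,  0.51643326]))
```

View crops.

View pics/sceneA.png

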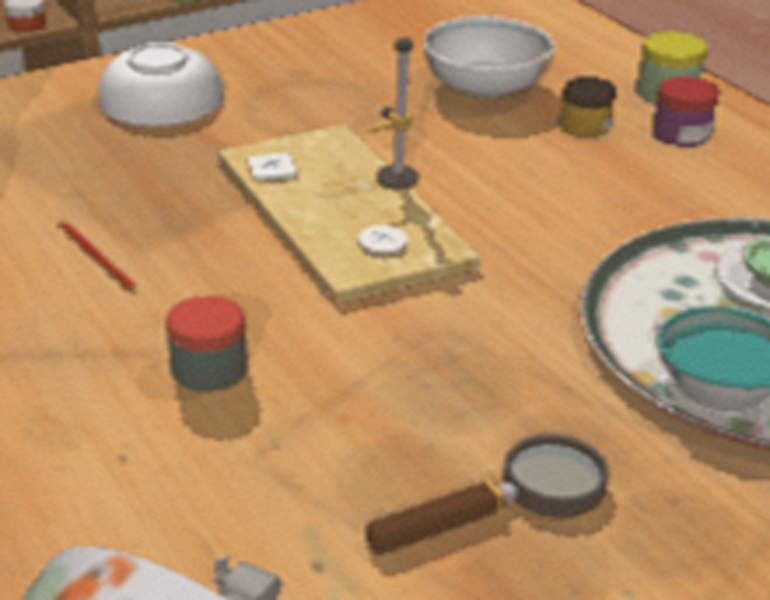

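View pics/sideA.png

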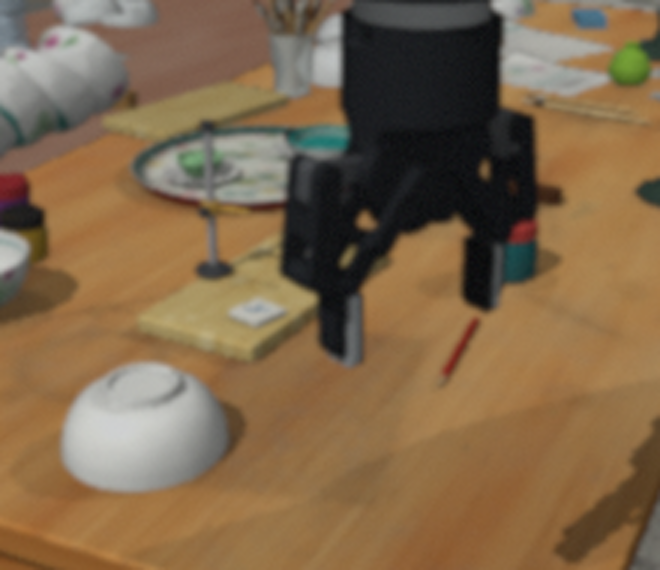

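Run:
```python
from h import *
from scipy.spatial.transform import Rotation as Ro
st=observe(); R=Ro.from_euler('xyz',st['tool_rot']).as_matrix(); print(R.round(3))
s=cam('scene');d=cam('side')
print(tri([s,d],[[305.7,182.7],[232.3,200.3]]), tri([s,d],[[305.7,182.7],[232.0,198]]))
# base of post
print('post', onz(s,[313.5,200],.017),onz(d,[221,220.5],.017), 'top',onz(s,[315.5,155],.177), onz(d,[219.5,172],.177))
print('round', onz(s,[309,220],.024),'lens top', onz(s,[200+555/3.5,140+470/3],.02))
print('handle ends',onz(s,[200+375/3.5,140+530/3],.02),onz(s,[200+497/3.5,140+490/3],.02))
```

```text
[[ 0.     0.416  0.909]
 [-0.     0.909 -0.416]
 [-1.    -0.     0.   ]]
(array([0.63517915, 0.1066406 , 0.08778987]), array([-0.96929806,  1.40941735, -1.15218063, -1.26761919])) (array([0.63539445, 0.10401859, 0.09190568]), array([-0.32647751,  0.47958239, -0.3900904 , -0.43024011]))
post [0.66945344 0.10971527 0.017     ] [0.66766217 0.11729444 0.017     ] top [0.66587019 0.10362639 0.177     ] [0.65421488 0.13440181 0.177     ]
round [0.60086497 0.02100851 0.024     ] lens top [ 0.55693878 -0.27615143  0.02      ]
handle ends [ 0.42427875 -0.27090004  0.02      ] [ 0.51242703 -0.27493944  0.02      ]
```

Emit:
jog_arm([
  [0, -32, 32, -0.036, 0, 0],
  [0, -33, 31, -0.036, 0, 0],
  [0, -34, 29, -0.036, 0, 0],
  [0, -35, 28, -0.036, 0, 0],
  [0, -36, 27, -0.036, 0, 0],
  [0, -37, 25, -0.036, 0, 0],
  [0, -38, 24, -0.036, 0, 0],
  [0, -39, 22, -0.036, 0, 0],
  [0, -40, 21, -0.036, 0, 0],
  [0, -41, 19, -0.036, 0, 0],
  [0, -42, 18, -0.036, 0, 0],
  [0, -42, 16, -0.036, 0, 0],
  [0, 0, 0, 0, 0, 0],
])

```text
clock: 2.95
position: [0.4524, 0.0426, 0.2421]
tool_rot: [0.586, 1.566, 0.611]
force: [-0.4, 0.9, -0.0]
grip_width: 0.0855
```

Run:
```python
from h import *
from scipy.spatial.transform import Rotation as Ro
st=observe();save('wrist','w1'); R=Ro.from_euler('xyz',st['tool_rot']).as_matrix(); print(st['clock'],st['position'],R.round(3),st['qpos'])
c=cam('wrist',st)
for o,z in [('round_sample',.017),('pointer_tip',.09),('square_sample',.017),('jar',0)]:
    for q in nets.pinpoint('wrist',o)[:2]: print(o,np.round(q['location'],1),round(q['p'],2),onz(c,q['location'],z).round(4))
save('side','s1')
for q in nets.pinpoint('side','pointer_tip')+nets.pinpoint('side','lens_handle'):print('side',q)
```

```text
2.95 [0.45239116 0.04256369 0.24212577] [[ 0.004 -0.024  1.   ]
 [ 0.003  1.     0.024]
 [-1.     0.003  0.004]] [-0.28790881  0.24882945  0.07758953  2.0366251  -0.02806163  0.85221763
  1.4008804 ]
round_sample [261.  292.8] 0.56 [0.6038 0.0247 0.017 ]
pointer_tip [337.4 350.5] 0.64 [0.6247 0.1093 0.09  ]
square_sample [387.9 281.5] 0.87 [0.5841 0.1804 0.017 ]
jar [194.7 131.4] 0.9 [ 0.4107 -0.05    0.    ]
jar [375.3 116.5] 0.58 [0.3903 0.1463 0.    ]
side {'location': [234.0, 203.3], 'p': 0.42}
side {'location': [320.6, 193.6], 'p': 0.82}
```

View pics/w1.png

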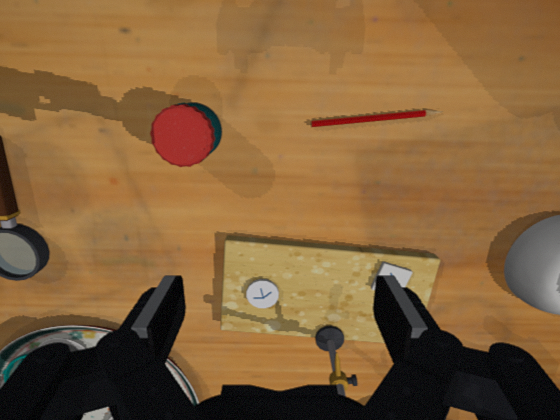

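Run:
```python
import cv2
a=cv2.imread('pics/w1.png');cv2.imwrite('pics/w1A.png',cv2.resize(a[250:420,200:440],None,fx=3.3,fy=3.3,interpolation=2))
a=cv2.imread('pics/s1.png');cv2.imwrite('pics/s1A.png',cv2.resize(a[150:270,170:340],None,fx=4.7,fy=4.7,interpolation=2))
```

```text
(no output)
```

View pics/w1A.png

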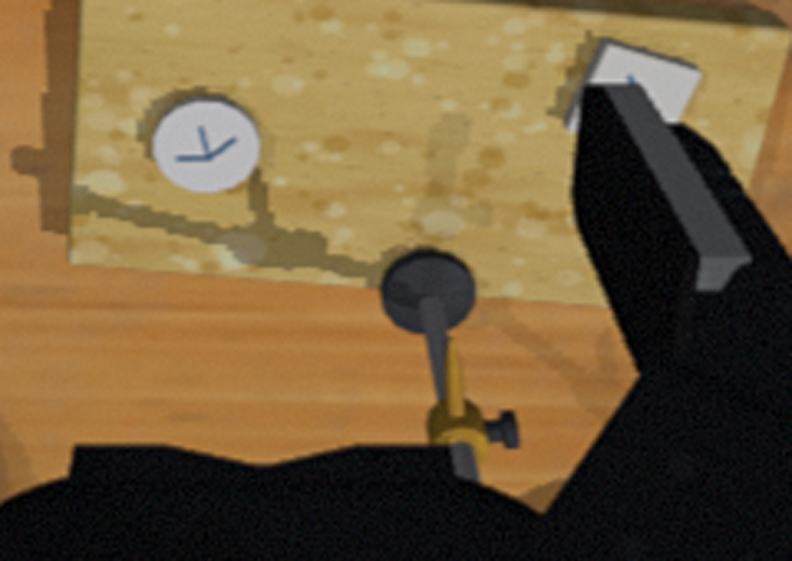

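View pics/s1A.png

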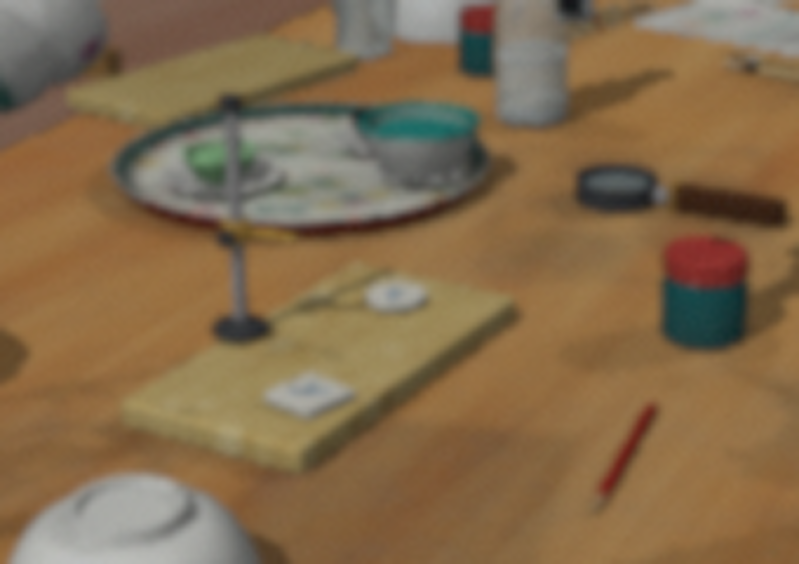

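Run:
```python
from h import *
st=observe()
s=cam('scene');d=cam('side');w=cam('wrist',st)
P=[[305.7,182.7],[232.6,200.2],[337.3,352.4]]
for idx in [(0,1,2),(0,1),(0,2),(1,2)]:
    X,r=tri([[s,d,w][i] for i in idx],[P[i] for i in idx]); print(idx,X.round(4),r.round(1))
print('round',onz(w,[262.5,294],.024),onz(s,[200+383/3.5,140+239/3],.024),onz(d,[170+397/4.7,150+294/4.7],.024))
# post check: base and top tri
print('top',tri([s,d],[[200+403/3.5,140+43/3],[219.4,171.3]]))
print('base',onz(w,[200+428/3.3,250+290/3.3],.017),onz(s,[200+398/3.5,140+177/3],.019),onz(d,[221.3,219.1],.019))
print('handle side',[onz(d,[170+x/4.7,150+y/4.7],z).round(4) for x,y,z in [(680,195,.011),(784,208,.011),(616,180,.02)]])
```

```text
(0, 1, 2) [0.6324 0.1128 0.0871] [-3.2  0.8 -1.8  0.1 -2.2  1.5]
(0, 1) [0.6347 0.106  0.0881] [-1.   1.5 -1.2 -1.3]
(0, 2) [0.6431 0.1212 0.0766] [-1.3  1.7  0.1  1.9]
(1, 2) [0.6247 0.1171 0.0902] [-0. -0. -0. -0.]
round [0.5990272  0.03457246 0.024     ] [0.60273812 0.02178066 0.024     ] [0.59707024 0.03317411 0.024     ]
top (array([0.66945698, 0.11267199, 0.17237989]), array([-0.31547483,  0.56388182, -0.38900929, -0.51822654]))
base [0.66808862 0.12333967 0.017     ] [0.67128305 0.11161275 0.019     ] [0.66992841 0.11175137 0.019     ]
handle side [array([ 0.5031, -0.2679,  0.011 ]), array([ 0.4206, -0.2751,  0.011 ]), array([ 0.5524, -0.2551,  0.02  ])]
```

Run:
```python
from h import *
st=observe(); print(st['clock'],st['position'],st['tool_rot'],abs(st['qd']).max())
C={'scene':cam('scene'),'side':cam('side'),'wrist':cam('wrist',st)}
for n in C:
    grab_frame(n)
    for o,z in [('round_sample',.0215),('square_sample',.0215)]:
        for q in nets.silhouettes(n,o)[:1]:
            m=q['mask'];v,u=np.nonzero(m); p=[u.mean(),v.mean()]
            print(n,o,round(q['p'],2),np.round(p,1),m.sum(),np.round(q['rect'],1),onz(C[n],p,z).round(4))
```

```text
3.35 [0.45096272 0.0488895  0.24194132] [0.91797387 1.56515619 0.94933765] 0.004470410106152746
scene round_sample 0.65 [308.4 219.3] 112 [300.4 217.1 316.5 225.9] [0.6029 0.0275 0.0215]
scene square_sample 0.59 [277.  194.9] 99 [270.7 189.  281.6 200.4] [0.5801 0.1823 0.0215]
side round_sample 0.55 [253.7 213.1] 50 [246.5 209.3 258.2 215.5] [0.6001 0.0326 0.0215]
side square_sample 0.47 [235.2 234. ] 103 [229.1 227.7 246.1 237.9] [0.5774 0.1879 0.0215]
wrist round_sample 0.7 [255.9 294. ] 767 [241.3 280.2 274.9 309. ] [0.601  0.0264 0.0215]
wrist square_sample 0.79 [382.9 275.2] 417 [363.3 262.7 407.8 292.6] [0.5703 0.1789 0.0215]
```

Run:
```python
from h import *
st=observe(); print(st['clock'],st['position'])
w=cam('wrist',st); im=grab_frame('wrist'); cv2.imwrite('pics/w2A.png',cv2.resize(im[250:420,200:440,::-1],None,fx=3.3,fy=3.3,interpolation=2))
def cen(im,box,w,z):
    x0,y0,x1,y1=box; c=im[y0:y1,x0:x1].astype(int); m=((c.min(2)>140)&(c.max(2)-c.min(2)<40)).astype(np.uint8)
    ct=max(cv2.findContours(m,0,2)[0],key=cv2.contourArea); h=cv2.convexHull(ct); M=cv2.moments(h); p=[x0+M['m10']/M['m00'],y0+M['m01']/M['m00']]
    print(np.round(p,2),cv2.boundingRect(h),M['m00'],onz(w,p,z).round(4))
cen(im,(230,265,300,325),w,.0235)
im=grab_frame('scene'); cv2.imwrite('pics/sc2.png',cv2.resize(im[140:240,240:360,::-1],None,fx=6,fy=6,interpolation=2)); cen(im,(295,208,325,235),cam('scene'),.0225)
im=grab_frame('side'); cv2.imwrite('pics/si2.png',cv2.resize(im[155:245,180:290,::-1],None,fx=6.5,fy=6.5,interpolation=2)); cen(im,(240,203,270,222),cam('side'),.0225)
```

```text
3.8 [0.45113223 0.04791947 0.24191976]
[256.48 295.07] (11, 17, 32, 27) 660.5 [0.6012 0.026  0.0235]
[308.94 219.14] (8, 7, 13, 9) 83.0 [0.6038 0.0263 0.0225]
[253.7  212.44] (9, 8, 11, 4) 26.0 [0.6013 0.0302 0.0225]
```

View pics/w2A.png

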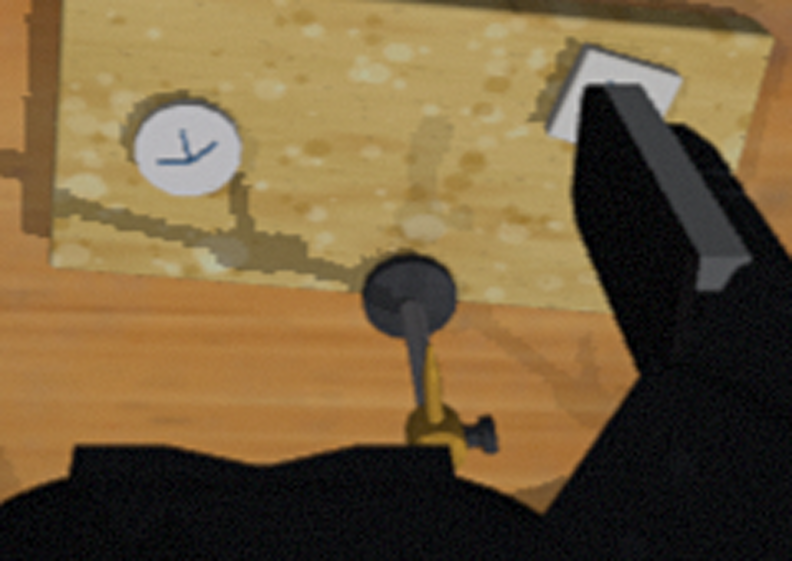

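View pics/sc2.png

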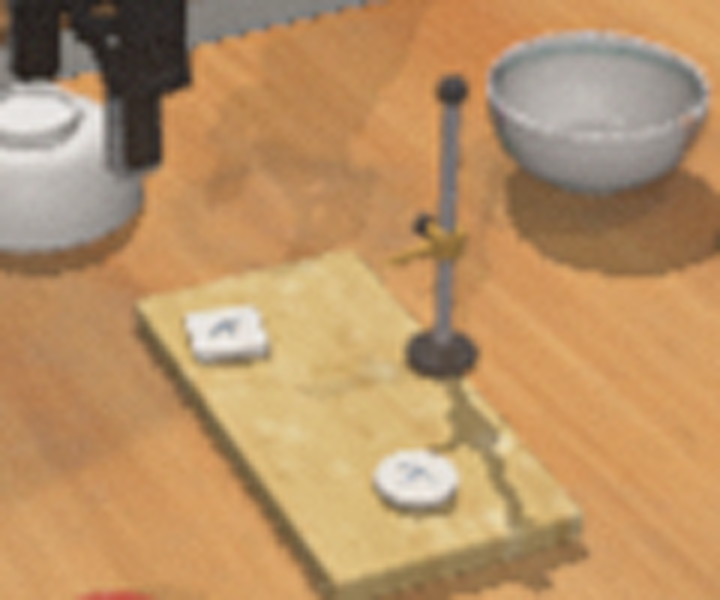

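View pics/si2.png

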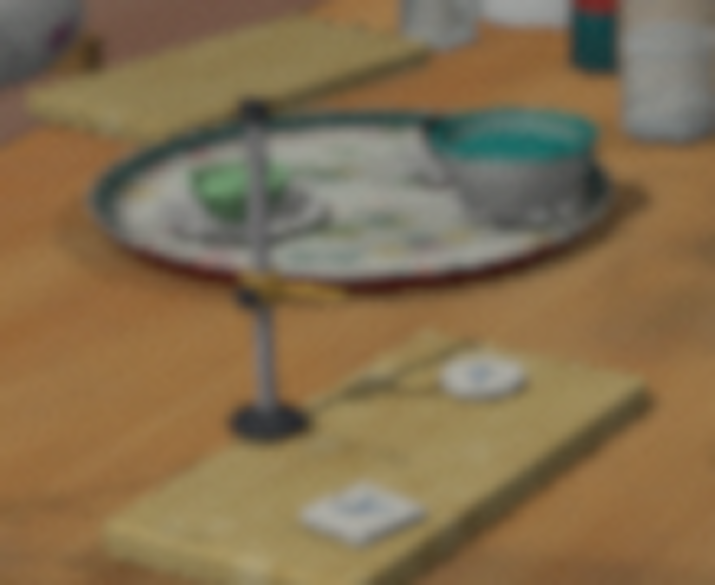

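Run:
```python
from h import *
st=observe()
c=[cam('scene'),cam('side'),cam('wrist',st)]
P=[[305.5,183.7],[233.1,200.1],[330.9,355.8]]
for idx in [(0,1,2),(0,1),(0,2),(1,2)]:
    X,r=tri([c[i] for i in idx],[P[i] for i in idx]); print(idx,X.round(4),r.round(1))
# collar junction on post: height at known post xy
print('base w',onz(c[2],[200+410/3.3,250+296/3.3],.02),'s',onz(c[0],[240+442/6,140+352/6],.02),'d',onz(c[1],[180+268/6.5,155+422/6.5],.02))
# project post axis to side/scene for heights
for z in (.02,.08,.09,.1,.11,.177):
    X=[.669,.113,z]; print(z,[proj(q,X).round(1) for q in c[:2]],[proj(q,[.629,.111,z]).round(1) for q in c])
```

```text
(0, 1, 2) [0.633  0.1073 0.0871] [-1.6  0.6 -1.5 -0.6 -1.1  0.1]
(0, 1) [0.6335 0.1039 0.0871] [-0.8  1.1 -0.9 -1. ]
(0, 2) [0.6387 0.1112 0.083 ] [-0.5  0.6  0.   0.7]
(1, 2) [0.6291 0.1093 0.0885] [-0.5 -0.6 -0.1 -0.7]
base w [0.66892753 0.1143628  0.02      ] s [0.67130983 0.11200957 0.02      ] d [0.66562245 0.11904162 0.02      ]
0.02 [array([312.9, 198.7]), array([221.3, 219. ])] [array([301.9, 202.6]), array([233.1, 221.1]), array([323.9, 313.9])]
0.08 [array([313.5, 182.2]), array([220.5, 200.6])] [array([302.3, 186. ]), array([232.5, 202.5]), array([331.1, 348.4])]
0.09 [array([313.7, 179.4]), array([220.3, 197.5])] [array([302.3, 183.1]), array([232.4, 199.3]), array([332.5, 355.2])]
0.1 [array([313.8, 176.5]), array([220.2, 194.3])] [array([302.4, 180.2]), array([232.3, 196.2]), array([334. , 362.4])]
0.11 [array([313.9, 173.6]), array([220.1, 191.1])] [array([302.5, 177.3]), array([232.2, 193. ]), array([335.6, 369.9])]
0.177 [array([314.7, 153.4]), array([219.1, 169.4])] [array([302.9, 156.9]), array([231.4, 171. ]), array([348.9, 434.3])]
```

Emit:
jog_arm([
  [5, -45, 4, 0, 0, 0],
  [8, -45, 4, 0, 0, 0],
  [8, -45, 4, 0, 0, 0],
  [8, -45, 4, 0, 0, 0],
  [8, -45, 4, 0, 0, 0],
  [8, -45, 4, 0, 0, 0],
  [5, -45, 4, 0, 0, 0],
  [0, 0, 0, 0, 0, 0],
  [0, 0, 0, 0, 0, 0],
  [0, 0, 0, 0, 0, 0],
])

```text
clock: 4.95
position: [0.4911, -0.2772, 0.1879]
tool_rot: [0.726, 1.564, 0.76]
force: [0.6, 0.4, -0.4]
grip_width: 0.0855
```

Run:
```python
from h import *
from scipy.spatial.transform import Rotation as Ro
st=observe();save('wrist','w3'); R=Ro.from_euler('xyz',st['tool_rot']).as_matrix(); print(st['clock'],st['position'],R.round(3),abs(st['qd']).max())
c=cam('wrist',st)
for o,z in [('lens_centre',.01),('lens_handle',.011)]:
    for q in nets.pinpoint('wrist',o)[:2]: print(o,np.round(q['location'],1),round(q['p'],2),onz(c,q['location'],z).round(4))
```

```text
4.95 [ 0.49111079 -0.27718791  0.18792228] [[ 0.005 -0.034  0.999]
 [ 0.005  0.999  0.034]
 [-1.     0.005  0.005]] 0.0077905553655222585
lens_centre [282.3 249.6] 0.71 [ 0.5592 -0.2703  0.01  ]
lens_handle [285. 173.] 0.75 [ 0.4785 -0.2708  0.011 ]
```

View pics/w3.png

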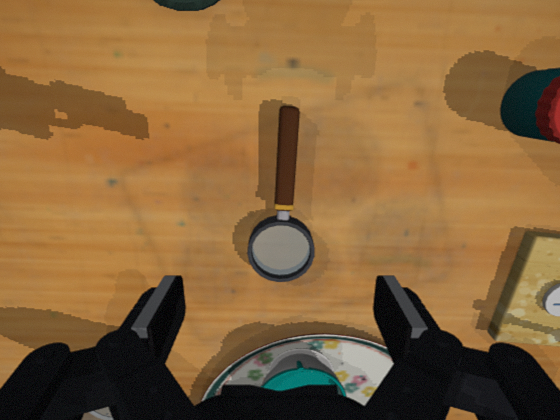

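Run:
```python
from h import *
st=observe(); c=cam('wrist',st)
a,b,l=onz(c,[289,107],.022),onz(c,[284,206],.022),onz(c,[281.3,247.5],.02); print(a,b,l)
print('yaw',np.arctan2(*(b-a)[[1,0]]),np.arctan2(*(l-a)[[1,0]]), np.linalg.norm((a-l)[:2]), np.linalg.norm((b-l)[:2]))
u=(l-a)/np.linalg.norm(l-a); print(l-u*.078)
```

```text
[ 0.41883904 -0.26924362  0.022     ] [ 0.50837076 -0.26987805  0.022     ] [ 0.55270578 -0.27072269  0.02      ]
yaw -0.007085996274156863 -0.011048366201885889 0.13387491929387693 0.04434306739886153
[ 0.47471925 -0.26986103  0.02116514]
```

Emit:
jog_arm([
  [20, 2, -2, 0.022, 0, 0],
  [30, 2, -2, 0.022, 0, 0],
  [30, 2, -2, 0, 0, 0],
  [30, 1, -1, 0, 0, 0],
  [25, 0, 0, 0, 0, 0],
  [15, 0, 0, 0, 0, 0],
  [0, 0, 0, 0, 0, 0],
  [0, 0, 0, 0, 0, 0],
])

```text
clock: 5.9
position: [0.4897, -0.2616, 0.0368]
tool_rot: [0.367, 1.557, 0.368]
force: [-0.6, -0.2, 0.1]
grip_width: 0.0855
```

Run:
```python
from h import *
from scipy.spatial.transform import Rotation as Ro
st=observe();save('wrist','w4'); R=Ro.from_euler('xyz',st['tool_rot']).as_matrix(); print(st['clock'],st['position'],R.round(3),abs(st['qd']).max())
```

```text
5.9 [ 0.48967845 -0.26156164  0.03683831] [[ 0.013 -0.001  1.   ]
 [ 0.005  1.     0.001]
 [-1.     0.005  0.013]] 0.008627390259083788
```

View pics/w4.png

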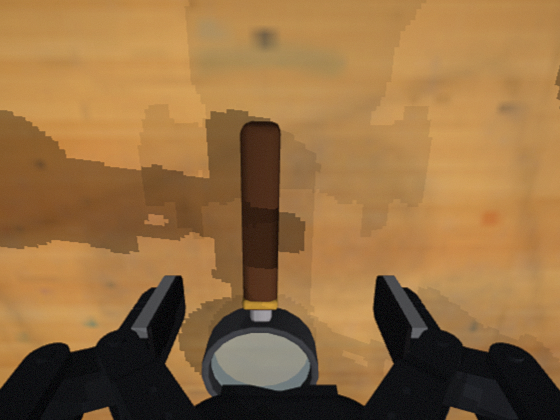

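Run:
```python
from h import *
st=observe(); c=cam('wrist',st)
for p in ([260.5,123],[260.5,215],[261,302]): print(onz(c,p,.022))
```

```text
[ 0.4174015  -0.26898176  0.022     ]
[ 0.45931776 -0.26972513  0.022     ]
[ 0.50747956 -0.27032071  0.022     ]
```

Emit:
jog_arm([
  [4, -4, -3, 0.005, 0.013, 0],
  [8, -3, -3, 0, 0, 0],
  [8, -1, -1, 0, 0, 0],
  [3, 0, 0, 0, 0, 0],
  [0, 0, 0, 0, 0, 0],
  [0, 0, 0, 0, 0, 0],
])

```text
clock: 6.55
position: [0.4835, -0.2707, 0.0144]
tool_rot: [1.004, 1.567, 1.0]
force: [0.6, -0.3, -0.5]
grip_width: 0.0856
```

Run:
```python
from h import *
from scipy.spatial.transform import Rotation as Ro
st=observe();R=Ro.from_euler('xyz',st['tool_rot']).as_matrix(); print(st['clock'],st['position'],R.round(3),st['force'])
```

```text
6.55 [ 0.48345013 -0.27071009  0.01444576] [[ 0.002  0.004  1.   ]
 [ 0.003  1.    -0.004]
 [-1.     0.003  0.002]] [ 0.64640517 -0.28503752 -0.54238152]
```

Emit:
jog_arm([
  [0, 0, 0, 0, 0, 0],
  [0, 0, 0, 0, 0, 0],
  [0, 0, 0, 0, 0, 0],
], gripper=150, newtons=60)

```text
clock: 6.85
position: [0.4837, -0.2707, 0.0148]
tool_rot: [0.89, 1.567, 0.886]
force: [0.1, 0.1, 0.3]
grip_width: 0.0438
```

Emit:
jog_arm([
  [0, 0, 0, 0, 0, 0],
  [0, 0, 0, 0, 0, 0],
  [0, 0, 0, 0, 0, 0],
  [0, 0, 0, 0, 0, 0],
  [0, 0, 0, 0, 0, 0],
], gripper=255, newtons=60)

```text
clock: 7.35
position: [0.4839, -0.2706, 0.0153]
tool_rot: [0.772, 1.566, 0.768]
force: [0.2, -0.1, -0.0]
grip_width: 0.0167
```

Emit:
jog_arm([
  [-10, 0, 0, 0, 0, 0],
  [-20, 0, 0, 0, 0, 0],
  [-20, 0, 0, 0, 0, 0],
  [-20, 0, 0, 0, 0, 0],
  [-20, 0, 0, 0, 0, 0],
  [-10, 0, 0, 0, 0, 0],
  [0, 0, 0, 0, 0, 0],
  [0, 0, 0, 0, 0, 0],
])

```text
clock: 8.15
position: [0.483, -0.2708, 0.1216]
tool_rot: [0.873, 1.566, 0.869]
force: [0.2, 0.4, -1.6]
grip_width: 0.0167
```

Run:
```python
from h import *
from scipy.spatial.transform import Rotation as Ro
st=observe();R=Ro.from_euler('xyz',st['tool_rot']).as_matrix(); print(st['clock'],st['position'],R.round(3),st['force'],st['grip_width'])
save('wrist','w5'); im=grab_frame('scene'); cv2.imwrite('pics/sc5.png',cv2.resize(im[200:340,280:420,::-1],None,fx=4,fy=4,interpolation=2))
```

```text
8.15 [ 0.48296178 -0.27075896  0.12163426] [[ 0.003  0.004  1.   ]
 [ 0.003  1.    -0.004]
 [-1.     0.003  0.003]] [ 0.18123289  0.41892278 -1.62654979] 0.016748052577949944
```

View pics/w5.png

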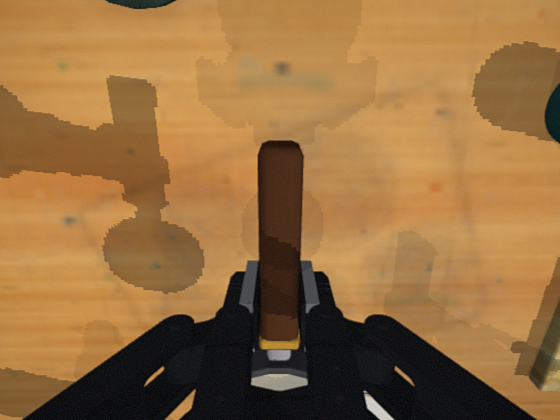

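View pics/sc5.png

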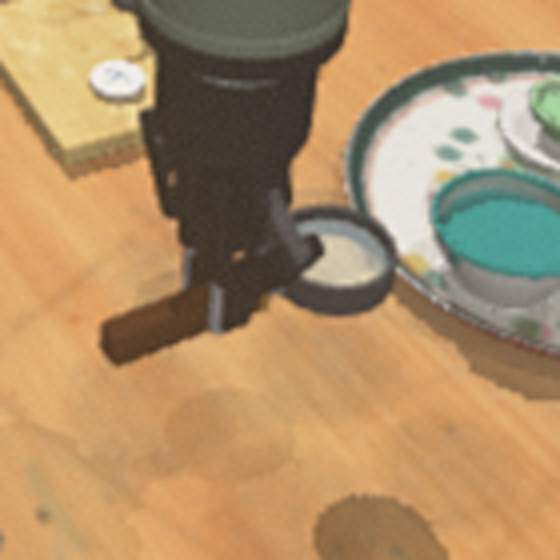

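Emit:
jog_arm([
  [0, 20, 3, 0, 0, 0],
  [0, 35, 5, 0, 0, 0],
  [0, 40, 7, 0, 0, 0],
  [0, 40, 7, 0, 0, 0],
  [0, 40, 7, 0, 0, 0],
  [0, 40, 7, 0, 0, 0],
  [0, 35, 5, 0, 0, 0],
  [0, 25, 3, 0, 0, 0],
  [0, 8, 1, 0, 0, 0],
  [0, 0, 0, 0, 0, 0],
  [0, 0, 0, 0, 0, 0],
  [0, 0, 0, 0, 0, 0],
])

```text
clock: 9.45
position: [0.5262, 0.0197, 0.1126]
tool_rot: [3.01, 1.559, 3.001]
force: [-0.3, -0.7, 0.2]
grip_width: 0.0164
```

Run:
```python
from h import *
from scipy.spatial.transform import Rotation as Ro
st=observe();R=Ro.from_euler('xyz',st['tool_rot']).as_matrix(); print(st['clock'],st['position'],R.round(3),st['force'],st['grip_width'])
c=cam('wrist',st); a=grab_frame('wrist'); print(onz(c,[280,143],st['position'][2]+.007)-st['position'])
```

```text
9.45 [0.52617125 0.01967209 0.11258446] [[-0.012  0.009  1.   ]
 [ 0.002  1.    -0.009]
 [-1.     0.002 -0.012]] [-0.27555802 -0.70882249  0.19872327] 0.016416093193775932
[-0.06691279  0.00141177  0.007     ]
```

Emit:
jog_arm([
  [5, 3, 1, -0.006, -0.012, 0],
  [8, 3, 1, 0, 0, 0],
  [6, 1, 1, 0, 0, 0],
  [0, 0, 0, 0, 0, 0],
  [0, 0, 0, 0, 0, 0],
  [0, 0, 0, 0, 0, 0],
  [0, 0, 0, 0, 0, 0],
])

```text
clock: 10.2
position: [0.5292, 0.0246, 0.0916]
tool_rot: [0.779, 1.57, 0.773]
force: [0.0, -0.1, -1.5]
grip_width: 0.0166
```

Run:
```python
from h import *
from scipy.spatial.transform import Rotation as Ro
st=observe();R=Ro.from_euler('xyz',st['tool_rot']).as_matrix(); print(st['clock'],st['position'],R.round(3),st['force'],st['grip_width'])
im=grab_frame('scene'); cv2.imwrite('pics/sc6.png',cv2.resize(im[140:240,240:360,::-1],None,fx=6,fy=6,interpolation=2))
for q in nets.pinpoint('scene','lens_centre'): print(q)
im=grab_frame('side'); cv2.imwrite('pics/si6.png',cv2.resize(im[155:245,180:290,::-1],None,fx=6.5,fy=6.5,interpolation=2))
for q in nets.pinpoint('side','lens_centre'): print(q)
X=st['position']+R@[.005,0,.073]; print(X,proj(cam('scene'),X),proj(cam('side'),X)); save('wrist','w6')
```

```text
10.2 [0.52923085 0.02455684 0.09163371] [[ 0.001  0.006  1.   ]
 [ 0.001  1.    -0.006]
 [-1.     0.001  0.001]] [ 0.00362987 -0.06097931 -1.50194384] 0.0166075316781922
{'location': [307.5, 200.9], 'p': 0.87}
{'location': [252.3, 193.5], 'p': 0.83}
{'location': [235.3, 231.4], 'p': 0.52}
[0.60223403 0.02410629 0.08670097] [309.50087847 201.29434509] [254.0977731  192.63250481]
```

View pics/sc6.png

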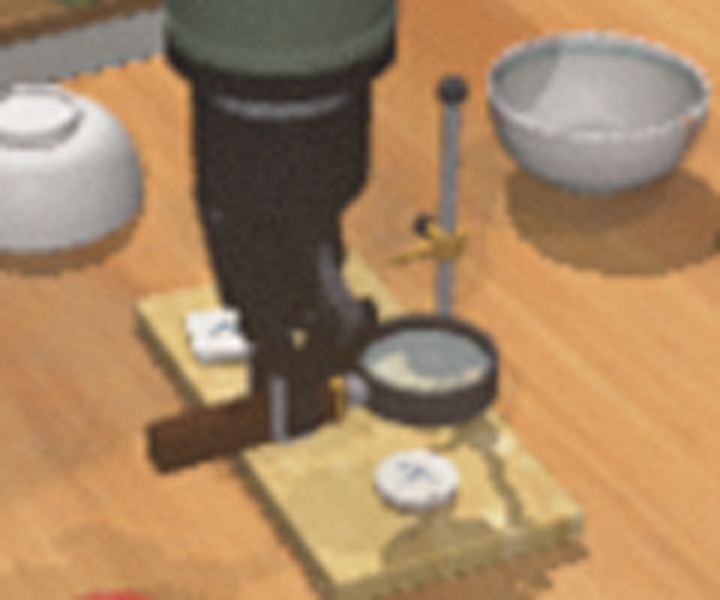

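View pics/si6.png

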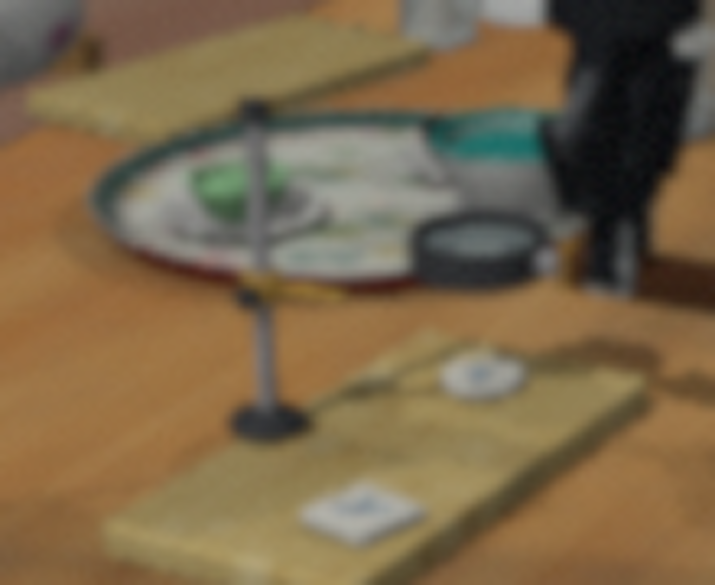

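View pics/w6.png

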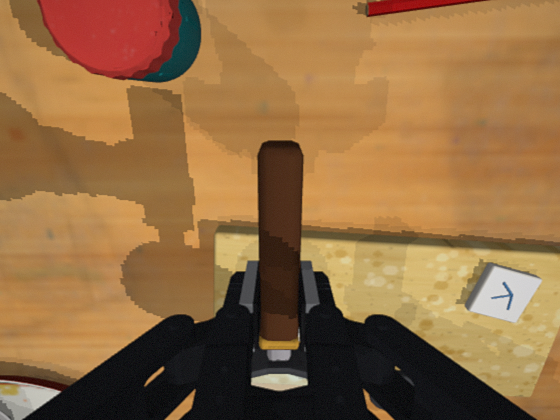

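Run:
```python
from h import *
c=[cam('scene'),cam('side')]
for n,P in [('lens',[[311,201.4],[254,193.3]]),('lensnet',[[307.5,200.9],[252.3,193.5]]),('tip',[[305.5,183.7],[233.1,200.1]]),('sample',[[309.2,220],[254.3,213]])]: print(n,*[x.round(4) for x in tri(c,P)])
```

```text
lens [0.6049 0.0224 0.0848] [-0.4146  0.564  -0.4898 -0.5007]
lensnet [0.6024 0.0326 0.085 ] [ 0.5204 -0.7104  0.6181  0.6274]
tip [0.6335 0.1039 0.0871] [-0.7896  1.1446 -0.9391 -1.0278]
sample [0.6031 0.025  0.0192] [-0.3319  0.4122 -0.3875 -0.3605]
```

Emit:
jog_arm([
  [-2, 2, 0, 0, 0, 0],
  [0, 0, 0, 0, 0, 0],
  [0, 0, 0, 0, 0, 0],
  [0, 0, 0, 0, 0, 0],
  [0, 0, 0, 0, 0, 0],
  [0, 0, 0, 0, 0, 0],
])

```text
clock: 11.05
position: [0.5293, 0.0269, 0.094]
tool_rot: [0.67, 1.569, 0.664]
force: [-0.1, -0.1, -0.7]
grip_width: 0.0167
```

Run:
```python
from h import *
from scipy.spatial.transform import Rotation as Ro
st=observe();R=Ro.from_euler('xyz',st['tool_rot']).as_matrix(); print(st['clock'],st['position'],R.round(3),st['force'],st['grip_width'])
print(st['position']+R@[.005,0,.073],abs(st['qd']).max())
for n in('scene','side'):
    im=grab_frame(n)
    r=nets.silhouettes(n,'lens')[:1]
    for q in nets.pinpoint(n,'pointer_tip')[:1]+nets.pinpoint(n,'lens_centre')[:1]: print(n,q)
st2=observe(); print(st2['clock'],st2['position']-st['position'])
```

```text
11.05 [0.52929872 0.02685747 0.09402692] [[ 0.001  0.006  1.   ]
 [ 0.001  1.    -0.006]
 [-1.     0.001  0.001]] [-0.11491114 -0.13102675 -0.7155365 ] 0.01669412438730581
[0.60230384 0.02641707 0.08912198] 0.001554501126308966
scene {'location': [303.8, 183.6], 'p': 0.4}
scene {'location': [312.0, 198.4], 'p': 0.68}
side {'location': [232.5, 199.1], 'p': 0.5}
side {'location': [273.5, 196.0], 'p': 0.74}
11.45 [3.19832892e-05 4.63166451e-05 1.51467326e-05]
```

Run:
```python
from h import *
bot.job_done()
```

```text
the job is handed in; nothing more can be done
```

I gripped the lens by its handle, lifted it, carried it over the round sample and handed the job in at about 11.5 s, with the gripper still holding it. No verdict is reported.

**Last checks:**

| Check | Value | Target or limit |
|---|---|---|
| Lens centre, from arm pose and grip offset | (0.6023, 0.0264) m, z 0.089 m | sample at about (0.602, 0.026) m |
| Pointer tip height | about 0.087 to 0.090 m | lens within 7 mm of it |
| Gripper tilt | about 0.001 rad | lens level within 0.12 rad |
| Arm drift over the last 0.4 s | under 0.1 mm | 20 mm/s |
| Finger opening | steady at 16.7 mm | handle is 18 mm wide |

- **Height:** reading the tip from camera pairs gave 0.083 to 0.0885 m. The fixed cameras also read about 2 mm low on the sample, whose height is known, so I allowed for that. The networks' tip points, read against the known post position, gave about 0.09 m.
- **Tilt:** this is the gripper's tilt. The pictures showed the lens sitting level in the fingers.
- **Other objects:** in the pictures taken 1.2 s before hand-in, the samples, pointer and bowl looked undisturbed. I did not measure for small shifts. The arm stayed well clear of the jar and pencil.

**Disagreements:**
- The final network point for the lens centre in the side view was about 20 pixels away from where the lens showed in the picture taken just before. I took it as a misdetection and ignored it.
- The final lens position was not re-measured from the pictures. The last picture-based check, before a final 2 mm correction up and 2 mm sideways, agreed with the arm-based position to about 3 mm.

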